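# Open the jar with the printed tower

## Robot

A 6-joint arm with a two-finger parallel gripper is mounted at the origin on the work surface. World frame = base frame: x ahead of the robot, y to its left, z up, the work surface at z = 0. Lengths are in m, angles in rad, forces in N, time in s.
With the tool pointing down it reaches from about 0.3 to 0.875 m from the base axis. Payload 4.2 kg.
Tool frame: the origin (TCP) lies at the very end of the fingers, on their centre line; the grasp point (between the pads) lies robot.tcp_to_grasp behind it (robot.tcp_to_grasp is the distance from the TCP to the grasp point, in m); z points along the fingers, y is the line along which they close (so a half turn about z gives the same grasp; the last joint's range is limited). The gripper opens to 85 mm and grips with 20 to 120 N. Pads are 22 mm wide; open, the fingers measure 114 mm over their backs; the gripper's body (76 mm by 85 mm) begins 54 mm behind the grasp point. The pads swing forward as they close: fully open they stand 13 mm farther back than shut.
Start: joints at [1.183, 0.32, 1.565, -0, 1.257, -0.02], TCP at [0.207, 0.537, 0.231] pointing down, gripper open.
Joint ranges: [-3.11, 3.11], [-0.84, 2.01], [0.21, 2.61], [-1.34, 4.49], [0.05, 2.63], [-2.56, 2.56]. Speed limits (rad/s): [2.57, 2.57, 3.14, 3.14, 3.14, 3.14].

## Interface

Orientations are given as a rotation vector (axis times angle).
In Python, from rig import robot gives the robot as it stands.
- The arm moves only by the shell command python3 -m jog 'ROWS' [OPENING]. ROWS is JSON, one flat list of numbers, 6 for each row, row after row: the shift along the tool's x, y, z in mm, then the turn, a rotation vector about the tool's x, y, z in rad. A call has 1 to 8 rows; each row shifts and turns the commanded pose from where the row before left it, along the tool's axes as they then stand; what a row does not reach is not made up. A row lasts 1/8 s, in which the tool goes at most 62.5 mm and 10.7 degrees, less where a joint would pass 70% of its speed; a pose out of reach is approached as far as the arm can. A call is refused whole if a number of a shift passes 62.5 or a number of a turn 0.188, either way. A call with a gripper value outside its range is refused whole. OPENING is the finger opening in mm, from 0 to 85.4, set as the call begins (- or left out, the last holds). The fingers move at their own pace and stop on an object; the grip force is fixed at half the most. Time passes only in rows, so rows that do not move let the fingers close. It gives the time, the measured TCP pose, the force, the opening and the grip force at its end, in the units of the state.
- robot.get_obs(): the state, without advancing time (a new reading comes with each control period).
- robot.camera(name): name is "scene" or "top"; returns the picture (420x560x3 uint8, red, green, blue); there is no depth.
- robot.calibration(name): a dict with "camera_matrix" (3x3 intrinsics, pixels), "dist_coeffs" ([k1, k2, p1, p2, k3] as OpenCV has them; the pictures are not rectified), "rvec" (rotation vector, rad) and "tvec" (3), from world to camera coordinates, as OpenCV has them. Camera axes: x right, y down, z forward; pixel columns grow to the right and rows downward; lengths in m; the calibration is good to about 2 mm. A picture is of the moment at which its call begins. calibration takes no time and is no camera call.
- robot.sign_off(): hands the job in; it is judged then, once.
The state is a dict: "clock": time; "joints": joint angles; "qvel": joint speeds; "joint_efforts": joint torques, N m; "eef_pos": TCP position; "tcp_rot": TCP orientation; "force": force on the tool from outside, world axes, zero at the start; "wrist_torque": the same for the moment, N m; "finger_gap": opening from 0.0 (shut) to 1.0 (fully open); "grasp_force": force on a finger pad.
Only numpy, scipy, OpenCV 4.12 (cv2) and the standard library are available. Lean on these libraries where they do the work, as an engineer would, in place of code of your own. Each camera call takes 0.05 s, during which the arm holds its last target. There are 200 camera calls.

## Task

Find which of the two closed clear jars has the tall printed tower inside, pick that jar up by its cap and set it, still closed, fully down in the square pocket of the printed holder, so that it cannot turn. Then twist its tight cap anticlockwise until the lugs come free, lift it straight up and finish while still holding it level and still over the jar, a centimetre or two above the mouth, with the jar left down in the pocket. Leave the other jar, closed, and everything else on the bench where they are.

Things in the scene. Friction and masses are not known exactly. Their poses are not given: they have to be found in the camera images.
- jar_a: one of two identical clear square jars, 62 x 62 mm, 76 mm high to the flat shoulder, walls 3 mm, about 0.22 kg. Origin: centre of the underside; z up, x and y square to the sides. Both start loose on the bench, closed, one each side of the holder; one has the tower in it. Standing free it turns along with its cap; in the pocket it cannot.
- mouth_a (a point): centre of jar_a's mouth: rim of its round neck (44 mm across, with lugs outside), 96 mm above the jar's origin
- cap_a: round grey ribbed cap of jar_a, 60 mm across, 28 mm high, 45 g, upright sides. Origin: centre of its open lower edge, z up. Closed: 78 mm above the jar's origin (2 mm over the shoulder), x along the jar's x. The closed jar can be lifted by it. Tight: turning it needs about 0.5 N m; it does not rise while turning.
- captop_a (a point): centre of cap_a's top, 28 mm above its origin (106 mm above the jar's when closed). Three lugs in the cap sit hard under three on the neck: a stop clockwise; anticlockwise from above they come free after about 50 degrees; from there to about 80 degrees, where the next stops come, the cap lifts straight off. 66 degrees (1.15 rad) is best.
- jar_b: one of two identical clear square jars, 62 x 62 mm, 76 mm high to the flat shoulder, walls 3 mm, about 0.22 kg. Origin: centre of the underside; z up, x and y square to the sides. Both start loose on the bench, closed, one each side of the holder; one has the tower in it. Standing free it turns along with its cap; in the pocket it cannot.
- mouth_b (a point): centre of jar_b's mouth: rim of its round neck (44 mm across, with lugs outside), 96 mm above the jar's origin
- cap_b: round grey ribbed cap of jar_b, 60 mm across, 28 mm high, 45 g, upright sides. Origin: centre of its open lower edge, z up. Closed: 78 mm above the jar's origin (2 mm over the shoulder), x along the jar's x. The closed jar can be lifted by it. Tight: turning it needs about 0.5 N m; it does not rise while turning.
- captop_b (a point): centre of cap_b's top, 28 mm above its origin (106 mm above the jar's when closed). Three lugs in the cap sit hard under three on the neck: a stop clockwise; anticlockwise from above they come free after about 50 degrees; from there to about 80 degrees, where the next stops come, the cap lifts straight off. 66 degrees (1.15 rad) is best.
- tower: tall black printed tower (round, waisted, 33 mm across, 60 mm high) inside one of the jars, seen through its clear wall; origin: centre of its foot; loose in the jar
- wheel: flat black printed toothed wheel (33 mm across, 10 mm thick) inside the other jar; origin: centre of its underside; loose in the jar
- holder: fixed printed holder: square pocket 68 x 68 mm (3 mm play round a jar, which can still turn 6 degrees), floor 6 mm above the bench, walls 7 mm thick, 34 mm high, flared lips to 41 mm. Origin: at bench height under the pocket's centre; x, y square to its walls; a jar goes in at any quarter turn and is fully in with its origin at 6 mm. A 6 mm plate with holes, 82 x 150 mm, lies on its +x side.
- glue_stick: bystander: upright white glue stick, 26 mm across, 84 mm tall; not part of the job
- scraper: bystander: flat scraper about 200 mm long, lying; not part of the job
- slot_disc: bystander: flat printed disc with a wedge cut out, 64 mm across, 8 mm thick; not part of the job
- oil_bottle: bystander: small white bottle, 36 mm across, 85 mm tall; not part of the job
- driver: bystander: screwdriver about 170 mm long, lying; not part of the job
- nozzle_block: bystander: aluminium block 24 x 30 x 18 mm with a brass nozzle up to 30 mm high; not part of the job
Mind the look-alikes: they are no part of the job. What is shaped like the cap_b but green or yellow is not meant.

How it is judged:
On the way, in this order (a step that is already met when the one before it is completed fails the run):
1. the closed jar with the tower stands fully down in the pocket (((horizontal distance between tower and jar_a below 0.05 m and z of jar_a in the frame of holder below 0.01 m and horizontal distance between jar_a and holder below 0.008 m and angle between jar_a's own z axis and vertical below 0.07 rad and z of cap_a in the frame of jar_a below 0.083 m and angle between the x axis of cap_a and the x axis of jar_a, either way round below 0.4 rad) or (horizontal distance between tower and jar_b below 0.05 m and z of jar_b in the frame of holder below 0.01 m and horizontal distance between jar_b and holder below 0.008 m and angle between jar_b's own z axis and vertical below 0.07 rad and z of cap_b in the frame of jar_b below 0.083 m and angle between the x axis of cap_b and the x axis of jar_b, either way round below 0.4 rad))), for 0.2 s.
2. its cap is turned loose while still down on the neck and the jar is braced in the pocket (((horizontal distance between tower and jar_a below 0.05 m and z of jar_a in the frame of holder below 0.01 m and horizontal distance between jar_a and holder below 0.008 m and angle between jar_a's own z axis and vertical below 0.07 rad and z of cap_a in the frame of jar_a below 0.09 m and angle between the x axis of cap_a and the x axis of jar_a, either way round above 0.7 rad) or (horizontal distance between tower and jar_b below 0.05 m and z of jar_b in the frame of holder below 0.01 m and horizontal distance between jar_b and holder below 0.008 m and angle between jar_b's own z axis and vertical below 0.07 rad and z of cap_b in the frame of jar_b below 0.09 m and angle between the x axis of cap_b and the x axis of jar_b, either way round above 0.7 rad))), for 0.1 s.
At the end, for the whole second after the job is handed in: The tower's jar stands upright, fully down in the pocket (8 mm off centre at most); the fingers hold its cap at rest, clear of the jar, lower edge 3 to 50 mm above the mouth, within 20 mm of the axis, tilt under 0.2 rad; the other jar is closed and within 20 mm of its start (((horizontal distance between tower and jar_a below 0.05 m and z of jar_a in the frame of holder below 0.01 m and horizontal distance between jar_a and holder below 0.008 m and angle between jar_a's own z axis and vertical below 0.07 rad and z of cap_a in the frame of jar_a between 0.099 and 0.146 m and horizontal distance between cap_a and jar_a below 0.02 m and angle between cap_a's own z axis and vertical below 0.2 rad and contact force between cap_a and the fingers above 1 N and contact force between cap_a and jar_a below 0.2 N and linear speed of cap_a below 0.03 m/s and distance of jar_b from where it was at the start of the episode below 0.02 m and distance between cap_b and jar_b below 0.083 m) or (horizontal distance between tower and jar_b below 0.05 m and z of jar_b in the frame of holder below 0.01 m and horizontal distance between jar_b and holder below 0.008 m and angle between jar_b's own z axis and vertical below 0.07 rad and z of cap_b in the frame of jar_b between 0.099 and 0.146 m and horizontal distance between cap_b and jar_b below 0.02 m and angle between cap_b's own z axis and vertical below 0.2 rad and contact force between cap_b and the fingers above 1 N and contact force between cap_b and jar_b below 0.2 N and linear speed of cap_b below 0.03 m/s and distance of jar_a from where it was at the start of the episode below 0.02 m and distance between cap_a and jar_a below 0.083 m))); the arm keeps its last pose, push and grip.
It fails at once if the jar without the tower is moved more than 20 mm ((horizontal distance between tower and jar_a below 0.05 m and distance of jar_b from where it was at the start of the episode above 0.02 m) or (horizontal distance between tower and jar_b below 0.05 m and distance of jar_a from where it was at the start of the episode above 0.02 m)).
It fails at once if a bystander is moved more than 30 mm (distance of any of glue_stick, scraper, slot_disc, oil_bottle, driver, nozzle_block from where it was at the start of the episode above 0.03 m).
It also fails if it takes over 48 s, if anything falls off the work surface, if the arm or the gripper's body presses on something with over 40 N, if the wrist force passes 120 N, or if a joint passes its speed limit or range.

## Working session

There is one attempt and no reset: what is moved stays moved. The work goes in short steps, Python scripts to look and compute and a shell command to move; the robot and the scene stay as the last step left them, time stands still between calls to the robot, and variables do not carry over. Pictures are saved under pics/ and viewed, at most 10 in all, crops included, and the job is handed in when it is done.

```bash
mkdir -p pics
python3 - <<'E'
from rig import robot
import cv2
for n in("scene","top"):
    cv2.imwrite(f"pics/{n}0.png",cv2.cvtColor(robot.camera(n),cv2.COLOR_RGB2BGR))
    print(robot.calibration(n))
print(robot.get_obs(),robot.tcp_to_grasp)
E
```

```text
{'camera_matrix': array([[429.45476498,   0.        , 277.06006755],
       [  0.        , 429.45476498, 208.65213035],
       [  0.        ,   0.        ,   1.        ]]), 'dist_coeffs': array([0.01505327, 0.        , 0.        , 0.        , 0.        ]), 'rvec': array([ 0.76760104,  2.56289117, -1.09659969]), 'tvec': array([ 0.40060359, -0.1226752 ,  1.31238573])}
{'camera_matrix': array([[509.07243856,   0.        , 275.77874224],
       [  0.        , 509.07243856, 201.67363453],
       [  0.        ,   0.        ,   1.        ]]), 'dist_coeffs': array([-0.1659598,  0.       ,  0.       ,  0.       ,  0.       ]), 'rvec': array([ 2.14437984, -2.11570076,  0.2097915 ]), 'tvec': array([0.00333021, 0.53017463, 1.22196142])}
{'clock': 0.1, 'joints': array([ 1.18301202e+00,  3.20260167e-01,  1.56555875e+00,  9.16765000e-07,
        1.25740367e+00, -1.99793126e-02]), 'qvel': array([-1.43615262e-03, -1.75092662e-03, -1.97624013e-03, -4.44019377e-04,
        9.84011508e-06,  2.00707513e-04]), 'joint_efforts': array([ 7.22623463e-04, -4.16405725e+01, -2.34702748e+01,  1.01622684e-04,
        4.89613463e-03,  3.40147699e-05]), 'eef_pos': array([0.20657853, 0.53615371, 0.23054717]), 'tcp_rot': array([-5.74435405e-01, -3.08829132e+00,  2.50672283e-03]), 'force': array([-0.52251253, -0.86417608,  0.08987876]), 'wrist_torque': array([0.04366953, 0.01493633, 0.00757955]), 'grasp_force': 0.0, 'finger_gap': 1.0023464835533695} 0.0187
```

View pics/scene0.png

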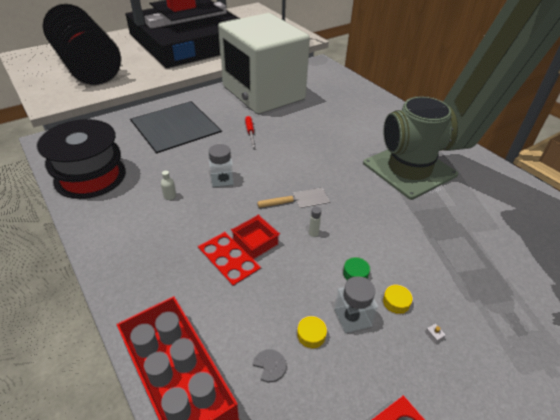

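View pics/top0.png

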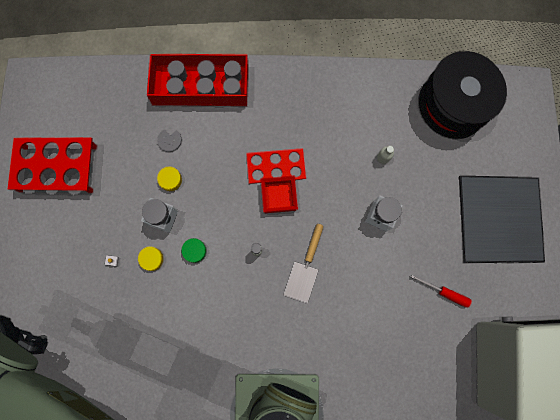

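```bash
cat > h.py <<'E'
from rig import robot
import cv2, numpy as np
def ray(n,uv):
    c=robot.calibration(n);R=cv2.Rodrigues(c["rvec"])[0]
    p=cv2.undistortPoints(np.array([[uv]],float),c["camera_matrix"],c["dist_coeffs"])[0,0]
    return -R.T@c["tvec"], R.T@np.array([p[0],p[1],1])
def plane(n,uv,z):
    o,d=ray(n,uv); return o+d*(z-o[2])/d[2]
def proj(n,P):
    c=robot.calibration(n); return cv2.projectPoints(np.array(P,float).reshape(-1,1,3),c["rvec"],c["tvec"],c["camera_matrix"],c["dist_coeffs"])[0][:,0]
def tri(a,b):
    (o,d),(p,e)=ray("scene",a),ray("top",b)
    s=np.linalg.lstsq(np.c_[d,-e],p-o,rcond=None)[0]; q,r=o+s[0]*d,p+s[1]*e
    return (q+r)/2,np.linalg.norm(q-r)
E
python3 - <<'E'
from h import *
s=cv2.imread("pics/scene0.png");t=cv2.imread("pics/top0.png")
def cr(i,u,v,w,h,k): return cv2.resize(i[v:v+h,u:u+w],None,fx=k,fy=k,interpolation=cv2.INTER_CUBIC)
a=np.vstack([np.hstack([cr(s,320,265,66,50*1,6),cr(s,195,138,66,50,6)]),np.hstack([cr(t,123,187,66,50,6),cr(t,355,187,66,50,6)])])
cv2.imwrite("pics/crop1.png",a)
cv2.imwrite("pics/crop2.png",np.hstack([cr(s,320,295,50,50,8),cr(t,255,170,50,50,8)]))
# red holder mask in top
hsv=cv2.cvtColor(t,cv2.COLOR_BGR2HSV)
m=((hsv[...,1]>150)&((hsv[...,0]<8)|(hsv[...,0]>172))).astype(np.uint8)
m[:145]=0;m[:,:240]=0;m[220:]=0;m[:,310:]=0
c=max(cv2.findContours(m,0,2)[0],key=cv2.contourArea)
print(cv2.approxPolyDP(c,3,True)[:,0].tolist())
E
```

```text
[[302, 149], [247, 153], [249, 183], [261, 183], [264, 212], [297, 209], [294, 180], [305, 178]]
```

View pics/crop1.png

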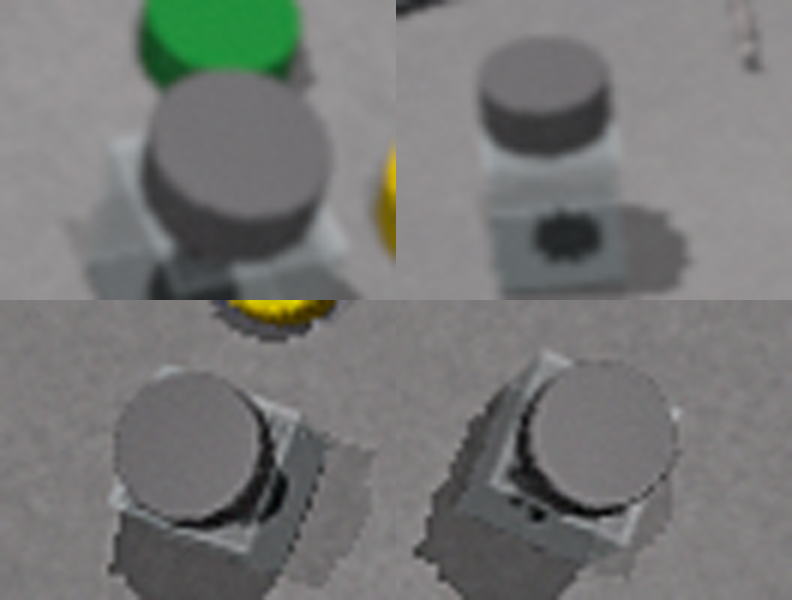

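View pics/crop2.png

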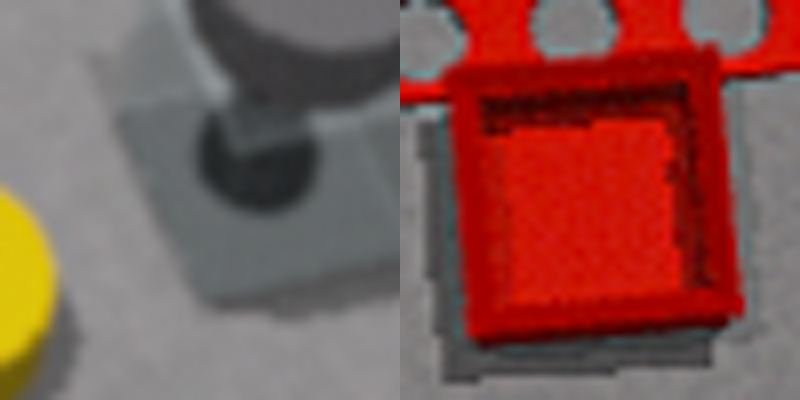

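Run:
```python
from h import *
f=lambda X,Y,u,v,k:((X+.5)/k-.5+u,(Y+.5)/k-.5+v)
capt=f(187.5,147,123,187,6);caps=f(240,144,320,265,6)
print("cap A",tri(caps,capt),plane("top",capt,.106),plane("scene",caps,.106))
capt2=f(602,135,355,187,6);capt2=f(602-396,135,355,187,6);caps2=f(545-396,76,195,138,6)
print("cap B",tri(caps2,capt2),plane("top",capt2,.106))
sh=np.array([plane("top",f(x,y-300,123,187,6),.076) for x,y in[(118,500),(250,550),(300,412),(165,370)]])
print("shoulder",sh.round(4).tolist(),sh.mean(0))
d=np.diff(np.r_[sh,sh[:1]],axis=0); print(np.linalg.norm(d,axis=1),np.degrees(np.arctan2(d[:,1],d[:,0])))
J=sh.mean(0)
print("dark top->z0",plane("top",f(275,190,123,187,6),.0),plane("top",f(275,190,123,187,6),.06),"foot edge",plane("scene",(352.5,321),0.003))
for z in(.003,.013,.063):print(z,proj("scene",[[J[0],J[1],z]]))
for z,cs in((.041,[(52,75),(318,48),(340,310),(70,340)]),):
    H=np.array([plane("top",f(x,y,255,170,8),z) for x,y in cs]);d=np.diff(np.r_[H,H[:1]],axis=0)
    print("holder",H.round(4).tolist(),H.mean(0),np.linalg.norm(d,axis=1),np.degrees(np.arctan2(d[:,1],d[:,0])))
    H=np.array([plane("top",f(x,y,255,170,8),.006) for x,y in[(83,100),(285,82),(310,285),(100,305)]]);print(H.round(4).tolist(),H.mean(0))
```

```text
cap A (array([0.49212068, 0.30330916, 0.10398461]), np.float64(0.0014971827043279789)) [0.49227938 0.30226974 0.106     ] [0.49284762 0.30478588 0.106     ]
cap B (array([ 0.50432245, -0.2605812 ,  0.10279529]), np.float64(0.003827585929718972)) [ 0.50532259 -0.26104962  0.106     ]
shoulder [[0.4748, 0.3369, 0.076], [0.4553, 0.2813, 0.076], [0.5124, 0.2635, 0.076], [0.5291, 0.3205, 0.076]] [0.49290137 0.30052546 0.076     ]
[0.05899416 0.05983497 0.05938964 0.05667955] [-109.34537748  -17.31853871   73.71428682  163.10880281]
dark top->z0 [0.49144582 0.28761369 0.        ] [0.48245329 0.27543073 0.06      ] foot edge [0.49826743 0.31169771 0.003     ]
0.003 [[350.94307149 315.9843423 ]]
0.013 [[351.59129708 313.37475822]]
0.063 [[354.98393966 299.72460379]]
holder [[0.5896, 0.0484, 0.041], [0.5997, -0.0359, 0.041], [0.5154, -0.0432, 0.041], [0.5047, 0.0413, 0.041]] [0.55235926 0.00264028 0.041     ] [0.08485422 0.08462379 0.08515635 0.08525633] [ -83.16749498 -175.01299972   97.25151064    4.79907097]
[[0.5896, 0.0388, 0.006], [0.5966, -0.0268, 0.006], [0.5295, -0.0354, 0.006], [0.522, 0.0323, 0.006]] [0.55943727 0.00222807 0.006     ]
```

The near jar in the scene view, at scene (355,300) and top (155,212), holds a large smooth dark body. The other jar, at top (385,212), shows only a flat toothed wheel, so the near jar is the target. The holder is at top (280,195), turned about 6°.

```bash
python3 -m jog '[0,0,0,0,0,0.17, 0,0,0,0,0,0.17, 0,0,0,0,0,0.17, 0,0,0,0,0,0.17]' 85.4; python3 -m jog '[-43,16.5,0,0,0,0, -43,16.5,0,0,0,0, -43,16.5,0,0,0,0, -43,16.5,0,0,0,0, -43,16.5,0,0,0,0, -43,16.5,0,0,0,0, -43,16.5,0,0,0,0, -43,16.5,0,0,0,0]'
python3 - <<'E'
from h import *
from scipy.spatial.transform import Rotation as R
o=robot.get_obs();r=R.from_rotvec(o["tcp_rot"]).as_matrix();print(o["eef_pos"],r.round(3).tolist(),o["joints"])
print("delta tool mm",r.T@(np.array([.4925,.3025,.12])-o["eef_pos"])*1000)
s=cv2.imread("pics/scene0.png");t=cv2.imread("pics/top0.png")
def cr(i,u,v,w,h,k): return cv2.resize(i[v:v+h,u:u+w],None,fx=k,fy=k,interpolation=cv2.INTER_CUBIC)
cv2.imwrite("pics/crop3.png",np.hstack([cr(s,228,208,56,56,7),cr(t,252,168,56,56,7)]))
E
```

```text
clock: 0.6
eef_pos: [0.2066, 0.5363, 0.2308]
tcp_rot: [1.579, 2.716, -0.002]
force: [0.4, -0.4, 0.9]
finger_gap: 0.997
grasp_force: 0.0
clock: 1.6
eef_pos: [0.4938, 0.3033, 0.2309]
tcp_rot: [-1.572, -2.72, 0.001]
force: [-0.2, 1.1, -0.2]
finger_gap: 1.001
grasp_force: 0.0
[0.49380667 0.30326392 0.23092038] [[-0.499, 0.866, -0.001], [0.866, 0.499, -0.0], [0.0, -0.001, -1.0]] [5.30822769e-01 3.27316378e-01 1.55412692e+00 1.51169063e-04
 1.26085186e+00 7.89590163e-03]
delta tool mm [-2.46729532e-02 -1.43552000e+00  1.10921414e+02]
```

View pics/crop3.png

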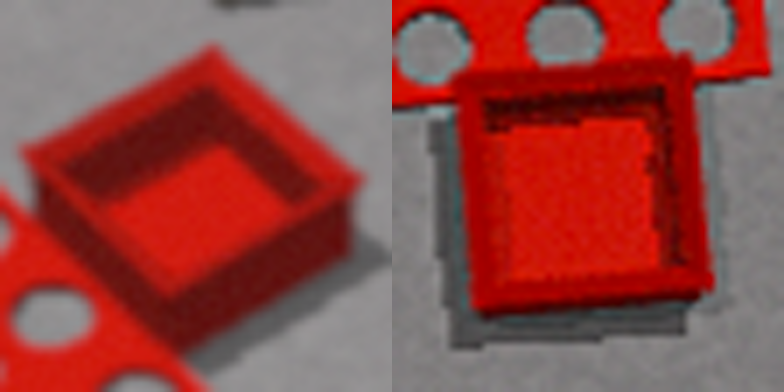

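```bash
python3 -m jog '[0,-1.4,35,0,0,0, 0,0,35,0,0,0, 0,0,35,0,0,0, 0,0,25,0,0,0, 0,0,16,0,0,0, 0,0,9,0,0,0]'
python3 - <<'E'
from h import *
S=[(175,305),(22,155),(212,45),(362,180)];T=[(457-392,72),(688-392,55),(712-392,285),(474-392,300)]
f=lambda p,u,v,k:((p[0]+.5)/k-.5+u,(p[1]+.5)/k-.5+v)
P=[]
for a,b in zip(S,T):
    p,e=tri(f(a,228,208,7),f(b,252,168,7));P.append(p);print(p.round(4),round(e,4),plane("scene",f(a,228,208,7),.041).round(4),plane("top",f(b,252,168,7),.041).round(4))
P=np.array(P);print(P.mean(0),np.mean([plane("scene",f(a,228,208,7),.041) for a in S],0),np.mean([plane("top",f(a,252,168,7),.041) for a in T],0))
d=np.diff(np.r_[P,P[:1]],axis=0);print(np.linalg.norm(d,axis=1),np.degrees(np.arctan2(d[:,1],d[:,0])))
E
```

```text
clock: 2.35
eef_pos: [0.4916, 0.3037, 0.0756]
tcp_rot: [-1.571, -2.72, 0.001]
force: [-0.1, 0.4, -0.2]
finger_gap: 1.002
grasp_force: 0.0
[0.5911 0.0512 0.0357] 0.0065 [0.5912 0.0576 0.041 ] [0.5924 0.049  0.041 ]
[ 0.5996 -0.034   0.0381] 0.0027 [ 0.6    -0.0304  0.041 ] [ 0.6001 -0.0347  0.041 ]
[ 0.5149 -0.0432  0.0401] 0.002 [ 0.5147 -0.0415  0.041 ] [ 0.5155 -0.0438  0.041 ]
[0.5076 0.0425 0.0408] 0.0033 [0.5066 0.0439 0.041 ] [0.5088 0.0414 0.041 ]
[0.55330496 0.00413625 0.03867536] [0.55312443 0.00742315 0.041     ] [0.5541982  0.00296677 0.041     ]
[0.08561399 0.08529595 0.08598264 0.08411109] [ -84.27832602 -173.8167345    94.84748421    5.92590807]
```

```bash
python3 -m jog '[0,0,0,0,0,0, 0,0,0,0,0,0, 0,0,0,0,0,0, 0,0,0,0,0,0, 0,0,0,0,0,0, 0,0,0,0,0,0]' 40; python3 -m jog '[0,0,-5,0,0,0, 0,0,-15,0,0,0, 0,0,-20,0,0,0, 0,0,-20,0,0,0,0,0,-10,0,0,0, 0,0,0,0,0,0]'
python3 - <<'E'
from h import *
def cr(i,u,v,w,h,k): return cv2.resize(i[v:v+h,u:u+w],None,fx=k,fy=k,interpolation=cv2.INTER_CUBIC)
s,t=[cv2.cvtColor(robot.camera(n),cv2.COLOR_RGB2BGR) for n in("scene","top")]
cv2.imwrite("pics/crop4.png",np.hstack([cr(s,310,220,100,130,4),cr(t,110,170,95,130,4)]))
o=robot.get_obs();print(o["eef_pos"],o["tcp_rot"],o["force"],o["wrist_torque"])
E
```

```text
clock: 3.1
eef_pos: [0.4918, 0.3039, 0.0773]
tcp_rot: [1.571, 2.72, 0.001]
force: [-1.9, -1.3, 6.5]
finger_gap: 0.681
grasp_force: 64.5
clock: 3.85
eef_pos: [0.4921, 0.304, 0.1472]
tcp_rot: [1.571, 2.719, 0.003]
force: [-0.6, 0.6, -2.0]
finger_gap: 0.682
grasp_force: 64.9
[0.49133227 0.30356941 0.14576719] [-1.57126112e+00 -2.71978012e+00  1.42587481e-03] [ 1.04426248 -1.12855243 -2.87311995] [0.02922193 0.03955178 0.01970681]
```

View pics/crop4.png

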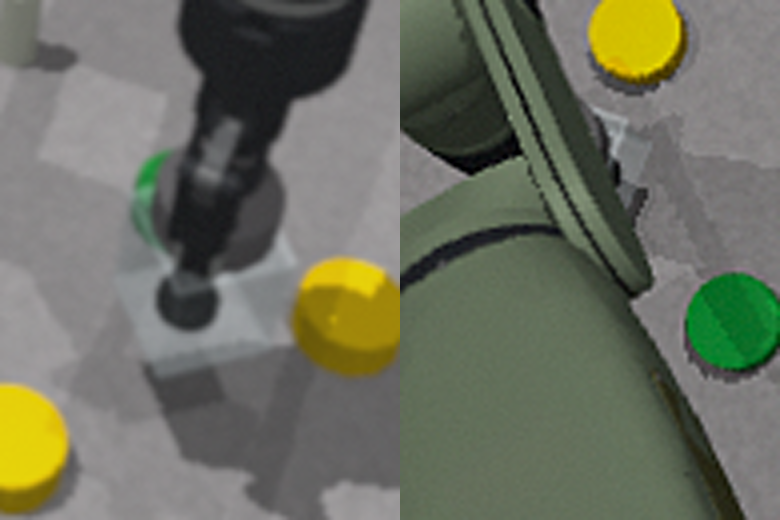

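The jar is lifted: its clear base is free of the bench at crop (200,350), and the round foot narrowing upwards confirms it holds the tower. Next I carry it over the holder.

```bash
python3 -m jog '[0,0,0,0,0,-0.1, 0,0,0,0,0,-0.1, 0,0,0,0,0,-0.1, 0,0,0,0,0,-0.1]'; python3 -m jog '[-15,-13,0,0,0,0, -30,-26,0,0,0,0, -37,-33,0,0,0,0, -40,-36,0,0,0,0, -40,-36,0,0,0,0, -32,-28,0,0,0,0, -22,-20,0,0,0,0, -13,-10,0,0,0,0]'; python3 -m jog '[0,0,0,0,0,0, 0,0,0,0,0,0]'
python3 - <<'E'
from h import *
from scipy.spatial.transform import Rotation as R
def cr(i,u,v,w,h,k): return cv2.resize(i[v:v+h,u:u+w],None,fx=k,fy=k,interpolation=cv2.INTER_CUBIC)
s,t=[cv2.cvtColor(robot.camera(n),cv2.COLOR_RGB2BGR) for n in("scene","top")]
cv2.imwrite("pics/crop5.png",np.hstack([cr(s,215,165,66,100,6),cr(t,245,150,66,100,6)]))
o=robot.get_obs();r=R.from_rotvec(o["tcp_rot"]).as_matrix();print(o["eef_pos"],r.round(3).tolist(),o["force"],o["wrist_torque"],o["joints"])
E
```

```text
clock: 4.45
eef_pos: [0.4912, 0.3034, 0.1452]
tcp_rot: [-0.995, -2.979, 0.003]
force: [-0.2, 0.4, -2.7]
finger_gap: 0.684
grasp_force: 64.7
clock: 5.45
eef_pos: [0.552, 0.0022, 0.1458]
tcp_rot: [-1.004, -2.976, 0.001]
force: [-0.4, 0.5, -2.5]
finger_gap: 0.681
grasp_force: 65.0
clock: 5.7
eef_pos: [0.5521, 0.0053, 0.1461]
tcp_rot: [-0.999, -2.978, -0.001]
force: [0.2, -0.2, -2.2]
finger_gap: 0.68
grasp_force: 64.9
[0.5521839  0.00558493 0.14624127] [[-0.798, 0.602, -0.0], [0.602, 0.798, 0.0], [0.0, 0.0, -1.0]] [-0.3729837  -0.56342019 -2.48506526] [-0.00283112  0.03407889 -0.03879158] [-1.09289757e-02  3.52341034e-01  1.74457852e+00  4.33267194e-04
  1.04494945e+00 -9.35399255e-01]
```

View pics/crop5.png

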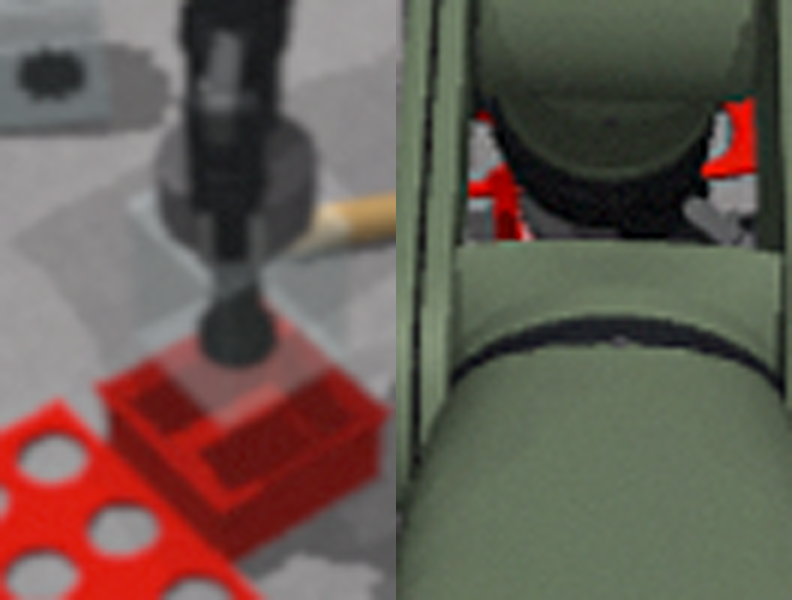

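Run:
```python
from h import *
g=lambda p:((p-np.array([215,165])+.5)*6-.5).round(0).tolist()
for C in([.5522,.0056],[.5522,.0086]):
  for yaw in(5.6,):
    a=np.radians(yaw);M=np.array([[np.cos(a),-np.sin(a)],[np.sin(a),np.cos(a)]])
    q=np.array([[1,1],[1,-1],[-1,-1],[-1,1]])*.031@M.T+C
    for z in(.069,.145): print(C,z,g(proj("scene",np.c_[q,np.full(4,z)])))
    th=np.linspace(0,6.28,60)
    for z in(.175,.147):
      e=np.array(g(proj("scene",np.c_[C[0]+.03*np.cos(th),C[1]+.03*np.sin(th),0*th+z])));print("cap",z,e.min(0),e.max(0))
im=cv2.imread("pics/crop5.png")[100:460,80:396]
cl=cv2.createCLAHE(4,(4,4)).apply(cv2.cvtColor(im,cv2.COLOR_BGR2GRAY))
cv2.imwrite("pics/crop6.png",cv2.resize(cl,None,fx=1.6,fy=1.6))
```

```text
[0.5522, 0.0056] 0.069 [[227.0, 430.0], [133.0, 341.0], [256.0, 275.0], [351.0, 359.0]]
[0.5522, 0.0056] 0.145 [[223.0, 289.0], [125.0, 200.0], [254.0, 135.0], [354.0, 219.0]]
cap 0.175 [157.  98.] [319. 203.]
cap 0.147 [160. 154.] [318. 259.]
[0.5522, 0.0086] 0.069 [[231.0, 435.0], [137.0, 346.0], [260.0, 279.0], [355.0, 364.0]]
[0.5522, 0.0086] 0.145 [[227.0, 293.0], [129.0, 204.0], [258.0, 139.0], [358.0, 223.0]]
cap 0.175 [161. 102.] [323. 208.]
cap 0.147 [164. 158.] [322. 264.]
```

View pics/crop6.png

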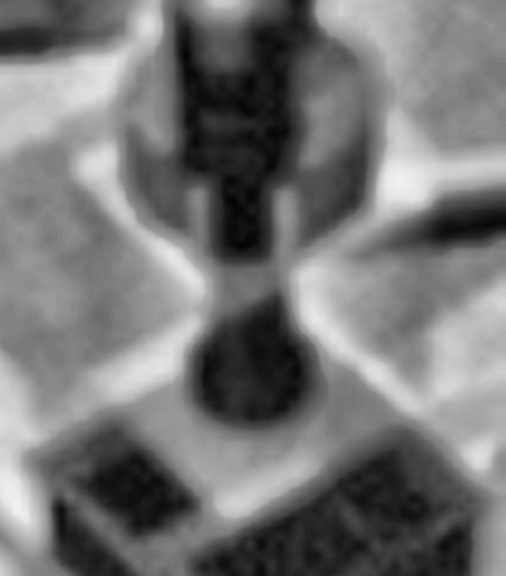

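Scene view: the cap spans crop x 157–317 and the base's near corner is at about (225,427). Both match a jar centred under the TCP and squared to the pocket, so I descend.

```bash
python3 -m jog '[0,1,12,0,0,0, 0,0,12,0,0,0, 0,0,8,0,0,0, 0,0,4,0,0,0]'; python3 -m jog '[0,0,5,0,0,0, 0,0,5,0,0,0]';  python3 -m jog '[0,0,5,0,0,0, 0,0,3,0,0,0]'
```

```text
clock: 6.3
eef_pos: [0.5526, 0.0054, 0.1093]
tcp_rot: [-0.999, -2.977, 0.001]
force: [-0.2, 0.1, -2.6]
finger_gap: 0.683
grasp_force: 65.0
clock: 6.55
eef_pos: [0.5532, 0.0053, 0.1002]
tcp_rot: [1.0, 2.978, 0.0]
force: [-0.5, -0.1, -2.6]
finger_gap: 0.678
grasp_force: 65.0
clock: 6.8
eef_pos: [0.5529, 0.0053, 0.092]
tcp_rot: [-1.0, -2.978, -0.0]
force: [-0.9, -0.0, -1.8]
finger_gap: 0.683
grasp_force: 65.0
```

```bash
python3 -m jog '[0,0,4,0,0,0, 0,0,3,0,0,0, 0,0,0,0,0,0]'; python3 -m jog '[0,0,2,0,0,0, 0,0,1,0,0,0,0,0,0,0,0,0]'; python3 -c "
from rig import robot;o=robot.get_obs();print(o['force'],o['wrist_torque'],o['eef_pos'])"
```

```text
clock: 7.18
eef_pos: [0.5529, 0.0053, 0.0851]
tcp_rot: [-1.0, -2.978, 0.0]
force: [-0.3, -0.2, -2.6]
finger_gap: 0.682
grasp_force: 65.0
clock: 7.55
eef_pos: [0.5534, 0.0051, 0.0833]
tcp_rot: [0.999, 2.977, 0.0]
force: [-2.7, -1.1, 4.8]
finger_gap: 0.681
grasp_force: 65.7
[-2.65988947 -1.11192893  4.82700952] [-0.08952912  0.2347826  -0.02239629] [0.55344538 0.00513933 0.08331646]
```

Seated on the floor at the expected height. Next I twist anticlockwise.

```bash
python3 -m jog '[0,0,0,0,0,0, 0,0,0,0,0,0, 0,0,0,0,0,-0.06, 0,0,0,0,0,-0.06, 0,0,0,0,0,-0.06, 0,0,0,0,0,-0.06, 0,0,0,0,0,0]';python3 -c "
from rig import robot;o=robot.get_obs();print(o['force'],o['wrist_torque'],o['eef_pos'])"
```

```text
clock: 8.43
eef_pos: [0.5522, 0.0046, 0.0834]
tcp_rot: [-0.636, -3.076, 0.002]
force: [-4.1, -3.0, 8.5]
finger_gap: 0.683
grasp_force: 66.2
[-4.07340857 -2.99924964  8.45638886] [-0.41906621  0.86052338 -0.10972844] [0.55222295 0.00455181 0.08341318]
```

```bash
python3 -m jog '[0,0,0,0,0,-0.08, 0,0,0,0,0,-0.08, 0,0,0,0,0,-0.08, 0,0,0,0,0,-0.08]';python3 -c "
from rig import robot;o=robot.get_obs();print(o['force'],o['wrist_torque'],o['eef_pos'])"
python3 -m jog '[0,0,0,0,0,-0.08, 0,0,0,0,0,-0.08, 0,0,0,0,0,-0.08, 0,0,0,0,0,-0.08, 0,0,0,0,0,-0.08]';python3 -c "
from rig import robot;o=robot.get_obs();print(o['force'],o['wrist_torque'],o['eef_pos'])"
```

```text
clock: 8.93
eef_pos: [0.552, 0.0045, 0.0834]
tcp_rot: [-0.138, -3.137, 0.001]
force: [-4.7, -3.7, 10.5]
finger_gap: 0.685
grasp_force: 66.4
[-4.68066147 -3.73116556 10.46951565] [-0.47997967  0.94818848 -0.72574508] [0.55203729 0.00452349 0.08338057]
clock: 9.55
eef_pos: [0.5517, 0.0042, 0.0835]
tcp_rot: [0.491, -3.1, 0.002]
force: [-5.9, -5.7, 11.0]
finger_gap: 0.68
grasp_force: 66.3
[-5.93256416 -5.68600051 10.96718819] [-0.76085803  1.13657216 -0.27478214] [0.55169999 0.00416273 0.08345385]
```

```bash
for i in 1 2; do python3 -m jog '[0,0,0,0,0,-0.06, 0,0,0,0,0,-0.07]'|sed -n 2,4p;python3 -c "
from rig import robot;o=robot.get_obs();print(o['force'],o['wrist_torque'],o['joints'][5])"; done;  python3 -m jog '[0,0,0,0,0,0, 0,0,0,0,0,0]';python3 - <<'E'
from h import *
def cr(i,u,v,w,h,k): return cv2.resize(i[v:v+h,u:u+w],None,fx=k,fy=k,interpolation=cv2.INTER_CUBIC)
s=cv2.cvtColor(robot.camera("scene"),cv2.COLOR_RGB2BGR)
cv2.imwrite("pics/crop7.png",cr(s,205,165,100,100,6))
print(robot.get_obs()["force"],robot.get_obs()['wrist_torque'])
E
```

```text
eef_pos: [0.5516, 0.0041, 0.0835]
tcp_rot: [0.692, -3.062, 0.002]
force: [-5.9, -5.7, 11.3]
[-5.90243262 -5.6935841  11.33020175] [-0.72906503  1.20001316 -0.21669026] -2.02598365145088
eef_pos: [0.5515, 0.004, 0.0836]
tcp_rot: [0.889, -3.01, 0.002]
force: [-6.3, -5.6, 11.8]
[-6.27098628 -5.61663745 11.80491853] [-0.89323822  1.16148837 -0.23461341] -2.1559142732519168
clock: 10.3
eef_pos: [0.5518, 0.004, 0.0837]
tcp_rot: [0.887, -3.011, 0.002]
force: [-5.6, -5.1, 11.3]
finger_gap: 0.68
grasp_force: 66.2
[-5.88689466 -5.29941169 10.72595905] [-0.7798369   1.18409753  0.01749706]
```

View pics/crop7.png

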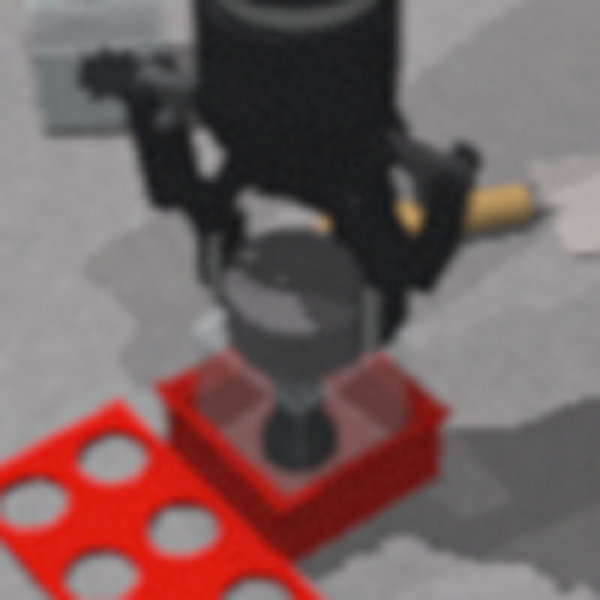

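The jar is down in the pocket, with its base inside the red walls at crop (300,420), and the fingers are on the cap. The twist torque fell off, which suggests the lugs are free, so I lift gently.

```bash
for i in 1 2 3; do python3 -m jog '[0,0,-2,0,0,0, 0,0,-1,0,0,0,0,0,0,0,0,0]'|sed -n 2,4p;done;python3 -c "
from rig import robot;o=robot.get_obs();print(o['force'],o['wrist_torque'],o['joints'][5])"
```

```text
eef_pos: [0.5529, 0.0051, 0.0852]
tcp_rot: [0.887, -3.013, 0.0]
force: [-2.9, -2.3, 1.8]
eef_pos: [0.5533, 0.0055, 0.0883]
tcp_rot: [-0.887, 3.013, 0.0]
force: [-0.4, -1.1, -1.8]
eef_pos: [0.5532, 0.0053, 0.0915]
tcp_rot: [-0.886, 3.014, -0.0]
force: [-0.2, -1.3, -0.1]
[-0.21453164 -1.31220297 -0.11023886] [-0.15730984  0.10335825 -0.05690582] -2.1542852332974753
```

```bash
python3 -m jog '[0,0,-3,0,0,0, 0,0,-4,0,0,0, 0,0,-5,0,0,0, 0,0,-5,0,0,0, 0,0,-5,0,0,0, 0,0,-3,0,0,0, 0,0,0,0,0,0, 0,0,0,0,0,0]';python3 - <<'E'
from h import *
def cr(i,u,v,w,h,k): return cv2.resize(i[v:v+h,u:u+w],None,fx=k,fy=k,interpolation=cv2.INTER_CUBIC)
s=cv2.cvtColor(robot.camera("scene"),cv2.COLOR_RGB2BGR)
cv2.imwrite("pics/crop8.png",cr(s,205,165,100,100,6))
print(robot.get_obs()["force"])
E
```

```text
clock: 12.48
eef_pos: [0.5529, 0.0053, 0.1162]
tcp_rot: [0.887, -3.014, -0.0]
force: [0.4, -0.6, -0.8]
finger_gap: 0.679
grasp_force: 65.1
[-0.51108539  0.74051716  0.27264043]
```

View pics/crop8.png

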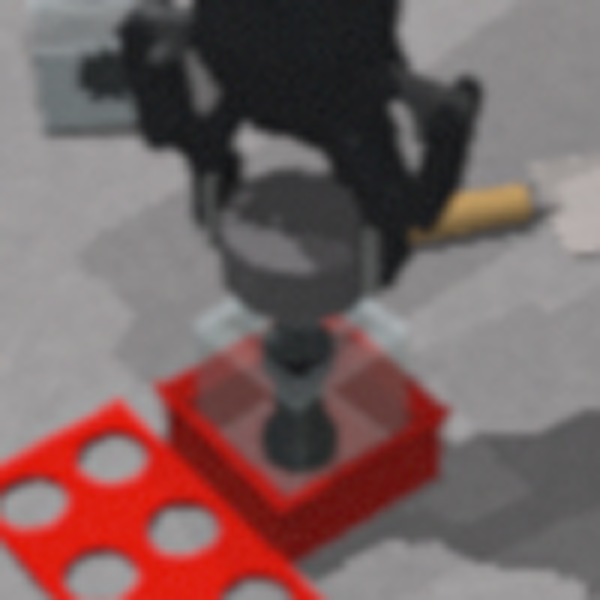

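The cap at crop (295,240) is held level above the jar. The jar is still down in the pocket, and the waisted tower shows at (300,390).

```bash
python3 -c "
from rig import robot;print(robot.sign_off())"
```

```text
the job is handed in; nothing more can be done
None
```

I handed the job in at about 12.5 s: the tower's jar stands down in the pocket, and its cap, untwisted about 70° at the wrist, is held level about 15 mm above the mouth; I don't have the judge's result.

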